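# Stack and lock a parts tray on its docking base

## Robot

A 6-joint arm with a two-finger parallel gripper is mounted at the origin on a cart in front of the work surface, level with it; the furniture and walls round the work are solid. World frame = base frame: x ahead of the robot, y to its left, z up, the work surface at z = 0. Lengths are in m, angles in rad, forces in N, time in s.
With the tool pointing down it reaches from about 0.35 to 0.775 m from the base axis. Payload 7.3 kg.
Tool frame: the origin (TCP) lies between the finger pads; the fingertips stand 8 mm ahead of it and the grasp point (between the pads) lies 11 mm behind it (robot.nose_length is the distance from the TCP to the fingertips, in m); z points along the fingers, y is the line along which they close (so a half turn about z gives the same grasp; the last joint's range is limited). The gripper opens to 92 mm and grips with 3 to 60 N. Pads are 19 mm wide; open, the fingers measure 130 mm over their backs; the gripper's body (75 mm by 190 mm) begins 47 mm behind the grasp point.
Start: joints at [-1.414, 0.342, 1.524, -0, 1.275, -0.146], TCP at [0.157, -0.501, 0.235] pointing down, gripper open.
Joint ranges: [-2.53, 2.53], [-0.77, 2.02], [0.04, 2.7], [-1, 4.14], [0.28, 2.66], [-3.11, 3.11]. Speed limits (rad/s): [2.57, 2.57, 3.14, 3.14, 3.14, 3.14].

## Interface

Orientations are given as [roll, pitch, yaw] about the fixed x, y, z axes, in that order (R = Rz(yaw) Ry(pitch) Rx(roll)).
In Python, from cell import robot gives the robot as it stands. The module is installed in compiled form; this text tells all that it offers.
- The arm moves only by the shell command python3 -m jog 'ROWS' [FORCE]. ROWS is JSON, a list that holds one entry, the list of rows, each a list of 5 numbers: the gripper's target within -1 to 1 (fully open at 1, half-way at 0, shut at -1), then the shift along the tool's x, y, z in m, then the turn about the tool's z in rad. A call has 1 to 5 rows; each row is the pose to reach, as a shift and turn from the pose commanded when the call began, along the tool's axes at that moment; what a row does not reach only later rows make up. A row lasts 1/12 s, in which the tool goes at most 41.7 mm and 7.16 degrees, less where a joint would pass 70% of its speed; a pose out of reach is approached as far as the arm can. A call with a gripper value outside its range is refused whole. The fingers move at their own pace and stop on an object; FORCE is the grip in N (left out, the last holds). Time passes only in rows, so rows that repeat a pose let the fingers close. It gives the time, the measured TCP pose, the force, the opening and the grip force at its end, in the units of the state.
- robot.observe(): the state, without advancing time (a new reading comes with each control period).
- robot.read_camera(name): name is "scene" or "top"; returns the picture (384x512x3 uint8, red, green, blue); there is no depth.
- robot.camera_model(name): a dict with "camera_matrix" (3x3 intrinsics, pixels), "position" and "attitude" of the camera in the world. Camera axes: x right, y down, z forward; pixel columns grow to the right and rows downward; lengths in m; the calibration is good to about 2 mm. A picture is of the moment at which its call begins. camera_model takes no time and is no camera call.
- robot.hand_in(): hands the job in; it is judged then, once.
The state is a dict: "time": time; "qpos": joint angles; "qvel": joint speeds; "joint_efforts": joint torques, N m; "tool_pos": TCP position; "tool_rot": TCP orientation; "contact_force": force on the tool from outside, world axes, zero at the start; "torque": the same for the moment, N m; "opening": finger opening in m; "grip_force": force on a finger pad.
Only numpy, scipy, OpenCV 4.12 (cv2) and the standard library are available. Lean on these libraries where they do the work, as an engineer would, in place of code of your own. Each camera call takes 0.05 s, during which the arm holds its last target. There are 200 camera calls.

## Task

Pick up the yellow parts tray by its black handle and stack it on the blue base module so that its four corner lugs drop fully into the sockets of the grey docking frame, feeling for them gently (never push the tray onto the base with more than about 30 N). Then swing the red-pinned turn button in over the tray's rim, a full quarter turn, to lock it; keep the parts in the tray and leave everything else on the bench alone.

Things in the scene. Friction and masses are not known exactly. Their poses are not given: they have to be found in the camera images.
- base_module: Blue open bin, 126 mm (x) by 178 mm (y) by 40 mm high, fixed to the bench. Origin: centre of its underside, on the bench; z up, x away from the robot (within 0.2 rad). On its rim lies a grey docking frame with four sockets (see base_top); the turn button stands at its -x side. A tray seated in the frame has its origin 52 mm above this origin; one still standing on its lugs on the frame, 62 mm.
- base_top (a point): Point over the bin's centre, 52 mm up, level with the top of the docking frame (126 x by 172 y by 12 mm thick, middle opening 60 by 70). Part of the bin, NOT of the frame: the frame's centre is shifted along the bin's y by an unreported -10 to +10 mm (0 in x, same yaw) and is clamped there. Feel for the sockets, or look.
- base_sockets (a point): Same point as base_top. The four through sockets are 20 mm (x) by 17 mm (y), centred at x = +-47, y = +-54 mm from the frame's own centre, so after allowing for the frame's unreported y shift the lugs have 3 mm play each way in x and 1.5 mm in y.
- upper_tray: Yellow loose tray, 122 mm (x) by 134 mm (y), rim 35 mm above its origin; 0.3 to 0.55 kg plus 0.06 kg of contents. Origin: centre of the underside of its floor (4 mm thick). Four black square lugs, 14 by 14 mm, stick out 10 mm below the floor, centred at x = +-47, y = +-54 mm; on the bench the tray stands on them (origin 10 mm up). Same when turned half round.
- tray_handle (a point): Centre of the tray's black handle bar, 69 mm above the tray's origin. The bar runs along the tray's x: 118 mm long, 16 mm wide (y), 14 mm high; its end posts (24 mm wide) stand on the two x walls. Open space under and beside it down to the contents, which reach at most 32 mm above the tray's origin.
- turn_button (a joint): Angle (rad) of the turn button, a steel tab 16 mm wide, 6 mm thick, 58 mm from pivot to tip, on a vertical post: 0 = points along the base's +y (open), pi/2 = along the base's +x, over the seated tray's front rim (locked); stop at 1.65. Stays where left (friction 0.06 N m). Underside 89.5 mm above the bench, 2.5 mm over a seated tray's rim; an unseated tray blocks it.
- button_pin (a point): On the axis of the upright red pin of the turn button, 12 mm diameter, 50 mm from the pivot; the pin stands 30 mm above the tab (95.5 to 125.5 mm above the bench), this point is at its mid height, 110.5 mm.
- button_pivot (a point): Pivot axis of the turn button, at x = -79, y = +50 mm in the base module's frame, at the height of the tab's underside (89.5 mm).
- pivot_block: Small alloy block, 18x20x28 mm, loose in the tray; origin at the centre of its underside. Stays in the tray.
- dowel_shaft: Short steel shaft, 25x20x12 mm, loose in the tray; origin at the centre of its underside. Stays in the tray.
- brass_brush: Brass wire brush, 74x133x35 mm, loose bystander to the right of the vice.
- feeler_gauge: Feeler gauge, 49x109x10 mm, loose bystander at the front edge of the bench.
- screwdriver: Screwdriver with orange handle, 34x207x28 mm, loose bystander at the front edge of the bench.

How it is judged:
On the way:
1. the tray is seated on the base, all four lugs fully in the sockets, with the turn button still open (z of upper_tray in the frame of base_module between 0.049 and 0.0545 m and horizontal distance between upper_tray and base_module below 0.015 m and angle between upper_tray's own z axis and vertical below 0.03 rad and value of joint turn_button below 0.7 rad), for 0.2 s.
At the end, for the whole second after the job is handed in: Tray level (0.03 rad) with all lugs home (origin less than 54.5 mm above the base's origin, 52 nominal), centre within 15 mm of the base's; turn button at 1.35 rad or more; block and shaft in the tray; all at rest (z of upper_tray in the frame of base_module between 0.049 and 0.0545 m and horizontal distance between upper_tray and base_module below 0.015 m and angle between upper_tray's own z axis and vertical below 0.03 rad and value of joint turn_button above 1.35 rad and horizontal distance between each of pivot_block, dowel_shaft and upper_tray below 0.08 m and z of pivot_block in the frame of upper_tray between 0 and 0.03 m and z of dowel_shaft in the frame of upper_tray between 0 and 0.03 m and linear speed of upper_tray below 0.02 m/s and velocity of joint turn_button below 0.1 rad/s); the robot touches nothing.
It fails at once if the tray is pushed onto the base module with more than 30 N (contact force between upper_tray and base_module above 30 N).
It fails at once if a bystander (brush, feeler gauge, screwdriver) is moved by more than 30 mm (distance of any of brass_brush, feeler_gauge, screwdriver from where it was at the start of the episode above 0.03 m).
It also fails if it takes over 61 s, if anything falls off the work surface, if the arm or the gripper's body presses on something with over 40 N, if the wrist force passes 120 N, or if a joint passes its speed limit or range.

## Working session

There is one attempt and no reset: what is moved stays moved. The work goes in short steps, Python scripts to look and compute and a shell command to move; the robot and the scene stay as the last step left them, time stands still between calls to the robot, and variables do not carry over. Pictures are saved under pics/ and viewed, at most 10 in all, crops included, and the job is handed in when it is done.

```bash
mkdir -p pics; python3 - <<'E'
from cell import robot
import cv2,numpy as np
for n in("scene","top"):
    im=robot.read_camera(n);cv2.imwrite(f"pics/{n}0.png",cv2.resize(im[:,:,::-1],(800,600),interpolation=cv2.INTER_CUBIC))
    m=robot.camera_model(n);print(n,m)
s=robot.observe();print(s)
E
```

```text
scene {'camera_matrix': array([[446.3980909 ,   0.        , 256.30351798],
       [  0.        , 446.3980909 , 189.61522794],
       [  0.        ,   0.        ,   1.        ]]), 'position': array([-0.21321714,  0.90946893,  0.65031953]), 'attitude': array([-2.00160416, -0.02348052, -2.49459658])}
top {'camera_matrix': array([[490.94210943,   0.        , 256.73015751],
       [  0.        , 490.94210943, 190.30882758],
       [  0.        ,   0.        ,   1.        ]]), 'position': array([ 0.25058003, -0.07147818,  1.50156207]), 'attitude': array([-2.98423719, -0.0058374 , -1.54602307])}
{'time': 0.1, 'qpos': array([-1.41401412e+00,  3.42651449e-01,  1.52491782e+00,  1.43618394e-05,
        1.27538322e+00, -1.45981055e-01]), 'qvel': array([ 0.00064881, -0.00288737, -0.00144601,  0.00093711,  0.00011438,
        0.00050842]), 'joint_efforts': array([ 1.41378237e-03, -4.32004595e+01, -2.44695067e+01,  7.18890969e-02,
        5.25652757e-02, -5.60418493e-05]), 'tool_pos': array([ 0.15651382, -0.50076563,  0.23411656]), 'tool_rot': array([-3.14024928e+00, -2.11394215e-04,  3.02758926e-01]), 'contact_force': array([ 0.00617172, -0.12458784, -0.08943548]), 'torque': array([ 0.04008796,  0.01641634, -0.00267964]), 'grip_force': 0.0, 'opening': 0.092044340130545}
```

View pics/scene0.png

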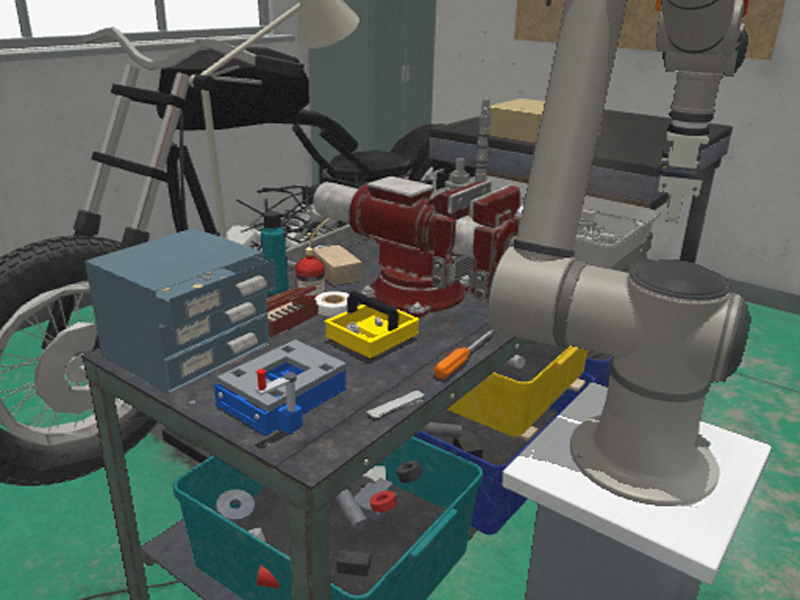

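View pics/top0.png

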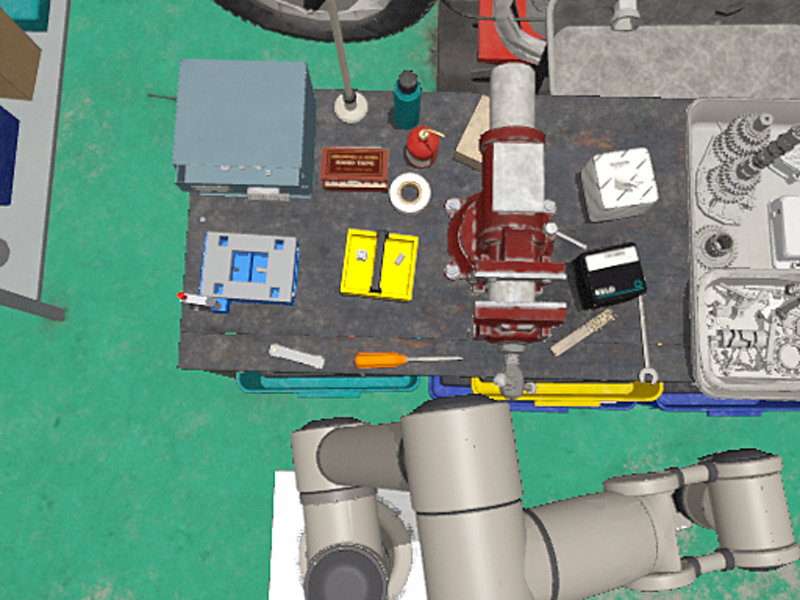

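The scene view shows the grey-framed blue base front-left and the tray behind it. In the top view the tray is near (380,265), the base near (250,268) and the red pin near (182,297). Next I'll enlarge the top view.

```bash
python3 - <<'E'
import cv2
from cell import robot
im=robot.read_camera("top")[:,:,::-1];cv2.imwrite("pics/t.png",im)
c=im[140:205,110:275];cv2.imwrite("pics/c1.png",cv2.resize(c,(800,315),interpolation=cv2.INTER_CUBIC))
E
cat > h.py <<'E'
import numpy as np
from scipy.spatial.transform import Rotation as R
from cell import robot
def ray(n,u,v,z):
    m=robot.camera_model(n);d=R.from_euler('xyz',m['attitude']).as_matrix()@np.linalg.solve(m['camera_matrix'],[u,v,1.])
    p=np.array(m['position']);return (p+d*(z-p[2])/d[2])
def proj(n,P):
    m=robot.camera_model(n);q=m['camera_matrix']@R.from_euler('xyz',m['attitude']).as_matrix().T@(np.array(P)-m['position']);return q[:2]/q[2]
def shift(P,yaw=0.):
    "tool-frame shift from measured pose to world P"
    s=robot.observe();return R.from_euler('xyz',s['tool_rot']).as_matrix().T@(np.array(P)-s['tool_pos'])
E
```

```text
(no output)
```

View pics/c1.png

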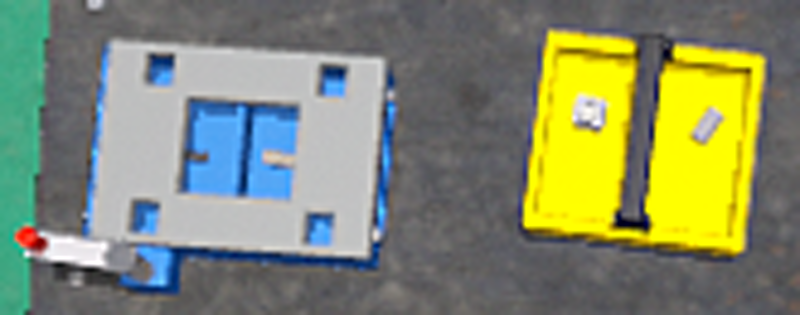

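The crop shows the frame's sockets at (160,69), (333,80), (319,228), (145,216). The tray rim corners are at (548,30), (766,55), (744,256), (523,230), the handle runs (655,36) to (632,226), and the pin top is near (28,236).

```bash
python3 - <<'E'
from h import *
k=800/165
def w(x,y,z): return ray("top",(x+.5)/k+110-.5,(y+.5)/k+140-.5,z)
S=np.array([w(x,y,.052) for x,y in[(160,69),(333,80),(319,228),(145,216)]])
F=np.array([w(x,y,.052) for x,y in[(108,40),(386,58),(372,258),(87,238)]])
T=np.array([w(x,y,.045) for x,y in[(548,30),(766,55),(744,256),(523,230)]])
H=np.array([w(655,36,.086),w(632,226,.086)])
for A in(S,F,T,H): print(A.round(4).tolist(),A.mean(0).round(4))
def ydir(A): d=A[0]-A[1]+A[3]-A[2];return np.arctan2(-d[0],d[1])
def xdir(A): d=A[0]-A[3]+A[1]-A[2];return np.arctan2(d[1],d[0])
for A in(S,F,T):print(ydir(A),xdir(A),np.linalg.norm(A[0]-A[1]),np.linalg.norm(A[0]-A[3]))
d=H[0]-H[1];print('handle yaw',np.arctan2(d[1],d[0]),np.linalg.norm(d))
P=w(28,236,.1255);print('pin',P)
for yaw in(-.09,-.07,-.05,-.03):
  c=S.mean(0);Rz=R.from_euler('z',yaw).as_matrix()
  print(yaw,'bin y shift from pin (frame rel bin)', -(Rz.T@(P-c)-np.array([-.079,.1,0]))[:2])
E
```

```text
[[0.5834, 0.2732, 0.052], [0.5792, 0.1652, 0.052], [0.4856, 0.1692, 0.052], [0.4903, 0.2768, 0.052]] [0.5346 0.2211 0.052 ]
[[0.6011, 0.3067, 0.052], [0.5941, 0.1329, 0.052], [0.4677, 0.1356, 0.052], [0.4757, 0.3116, 0.052]] [0.5347 0.2217 0.052 ]
[[0.6164, 0.033, 0.045], [0.6039, -0.1043, 0.045], [0.476, -0.0934, 0.045], [0.4887, 0.044, 0.045]] [ 0.5463 -0.0302  0.045 ]
[[0.6041, -0.0353, 0.086], [0.4862, -0.0249, 0.086]] [ 0.5451 -0.0301  0.086 ]
-0.041418232017065626 -0.040318304005496415 0.10808845035229935 0.09311599145044372
-0.04263407963836999 -0.030156172118945012 0.17401055944823282 0.12546810617289317
-0.09188617506210245 -0.08524195355918614 0.1378701638639505 0.12817196644736756
handle yaw -0.08874649268762719 0.11839496560767905
pin [0.46458118 0.32665884 0.1255    ]
-0.09 bin y shift from pin (frame rel bin) [0.00026362 0.00114448]
-0.07 bin y shift from pin (frame rel bin) [-0.00172921 -0.00042092]
-0.05 bin y shift from pin (frame rel bin) [-0.00375295 -0.00194615]
-0.03 bin y shift from pin (frame rel bin) [-0.00580679 -0.0034306 ]
```

```bash
python3 -m jog '[[[1,0,0,-0.04,0.12],[1,0,0,-0.08,0.24],[1,0,0,-0.12,0.36],[1,0,0,-0.15,0.392],[1,0,0,-0.15,0.392]]]' 20; python3 -c "
from h import *
print(shift([.5455,-.0302,.20]),robot.observe()['tool_rot'])"
```

```text
time: 0.57
tool_pos: [0.1569, -0.5026, 0.3914]
tool_rot: [3.13, -0.003, -0.091]
contact_force: [0.1, 0.2, 0.7]
opening: 0.0919
grip_force: 0.0
[ 0.34362536 -0.50787855  0.18663199] [ 3.13018613e+00 -2.92238481e-03 -9.07960820e-02]
```

```bash
python3 -m jog '[[[1,0.023,-0.034,0,0],[1,0.046,-0.068,0,0],[1,0.069,-0.102,0,0],[1,0.092,-0.136,0,0],[1,0.115,-0.17,0,0]]]'; python3 -m jog '[[[1,0.023,-0.034,0,0],[1,0.046,-0.068,0,0],[1,0.069,-0.102,0,0],[1,0.092,-0.136,0,0],[1,0.115,-0.17,0,0]]]'; python3 -m jog '[[[1,0.023,-0.034,0,0],[1,0.046,-0.068,0,0],[1,0.069,-0.102,0,0],[1,0.092,-0.136,0,0],[1,0.115,-0.166,0,0]]]'; python3 -c "
from h import *
print(shift([.5455,-.0302,.20]),robot.observe()['tool_rot'])"
```

```text
time: 0.98
tool_pos: [0.2869, -0.3402, 0.384]
tool_rot: [-3.141, 0.0, -0.089]
contact_force: [1.1, -0.9, 0.6]
opening: 0.0919
grip_force: 0.0
time: 1.4
tool_pos: [0.4166, -0.181, 0.3842]
tool_rot: [-3.141, 0.001, -0.089]
contact_force: [0.3, -0.8, 0.1]
opening: 0.0917
grip_force: 0.0
time: 1.82
tool_pos: [0.546, -0.0254, 0.384]
tool_rot: [-3.141, 0.001, -0.088]
contact_force: [-0.0, -1.0, 0.3]
opening: 0.0918
grip_force: 0.0
[6.15760293e-05 4.86718567e-03 1.84005245e-01] [-3.14142551e+00  9.26027225e-04 -8.77619114e-02]
```

```bash
python3 -m jog '[[[1,0,0,0.04,0],[1,0,0,0.08,0],[1,0,0,0.12,0],[1,0,0,0.16,0],[1,0,0,0.2,0]]]'; python3 -m jog '[[[1,0,0,0.03,0],[1,0,0,0.06,0],[1,0,0,0.07,0],[1,0,0,0.07,0]]]'; python3 - <<'E'
from h import *;import cv2
print(shift([.5455,-.0302,.068]))
for n in("scene","top"):
  im=robot.read_camera(n)[:,:,::-1];u,v=proj(n,[.5455,-.03,.09]).astype(int)
  cv2.imwrite(f"pics/g{n}.png",cv2.resize(im[max(v-55,0):v+40,u-60:u+60],(600,475),interpolation=cv2.INTER_CUBIC))
import numpy as np
a=cv2.imread("pics/gscene.png");b=cv2.imread("pics/gtop.png");cv2.imwrite("pics/g.png",cv2.resize(np.hstack([a,b]),(800,316)))
E
```

```text
time: 2.23
tool_pos: [0.5445, -0.0275, 0.1823]
tool_rot: [3.142, 0.001, -0.088]
contact_force: [0.5, 0.3, -0.1]
opening: 0.092
grip_force: 0.0
time: 2.57
tool_pos: [0.5433, -0.0275, 0.1118]
tool_rot: [-3.141, 0.006, -0.089]
contact_force: [0.1, 0.4, -0.3]
opening: 0.0923
grip_force: 0.0
[0.00270837 0.00247094 0.04380861]
```

View pics/g.png

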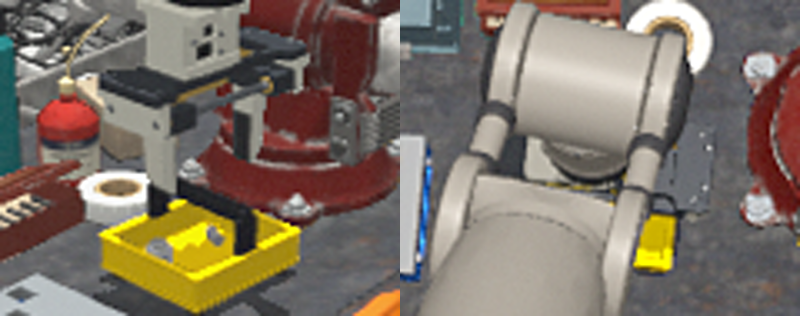

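The fingers straddle the bar, so I descend and grip.

```bash
python3 -m jog '[[[1,0.001,0.002,0.02,0],[1,0.002,0.002,0.04,0],[1,0.002,0.002,0.043,0],[1,0.002,0.002,0.043,0]]]'; python3 -m jog '[[[-1,0,0,0,0],[-1,0,0,0,0],[-1,0,0,0,0],[-1,0,0,0,0],[-1,0,0,0,0]]]' 40;python3 -m jog '[[[-1,0,0,0,0],[-1,0,0,0,0],[-1,0,0,0,0],[-1,0,0,0,0],[-1,0,0,0,0]]]'
```

```text
time: 3.0
tool_pos: [0.5474, -0.0301, 0.0725]
tool_rot: [3.141, -0.0, -0.089]
contact_force: [-0.1, 0.4, 0.1]
opening: 0.0921
grip_force: 0.0
time: 3.42
tool_pos: [0.5474, -0.0301, 0.0723]
tool_rot: [3.141, -0.001, -0.089]
contact_force: [-0.6, -0.6, 0.2]
opening: 0.0632
grip_force: 0.0
time: 3.83
tool_pos: [0.5471, -0.0301, 0.0717]
tool_rot: [3.142, 0.0, -0.089]
contact_force: [-0.8, 0.1, -0.5]
opening: 0.0294
grip_force: 0.0
```

```bash
python3 -m jog '[[[-1,0,0,0.003,0],[-1,0,0,0.003,0],[-1,0,0,0.003,0],[-1,0,0,0.003,0],[-1,0,0,0.003,0]]]'; python3 -m jog '[[[-1,0,0,0,0],[-1,0,0,0,0],[-1,0,0,0,0]]]' ; python3 -m jog '[[[-1,0,0,-0.01,0],[-1,0,0,-0.03,0],[-1,0,0,-0.06,0],[-1,0,0,-0.09,0],[-1,0,0,-0.09,0]]]'; python3 -m jog '[[[-1,0,0,-0.03,0],[-1,0,0,-0.05,0],[-1,0,0,-0.05,0]]]'; python3 - <<'E'
from h import *;import cv2
print(robot.observe())
im=robot.read_camera("scene")[:,:,::-1];u,v=proj("scene",[.5455,-.03,.15]).astype(int)
cv2.imwrite(f"pics/l.png",cv2.resize(im[max(v-60,0):v+60,u-60:u+60],(600,600),interpolation=cv2.INTER_CUBIC))
E
```

```text
time: 4.25
tool_pos: [0.5467, -0.03, 0.0682]
tool_rot: [3.142, 0.001, -0.089]
contact_force: [0.0, -0.7, -4.7]
opening: 0.0157
grip_force: 40.0
time: 4.5
tool_pos: [0.5467, -0.0301, 0.0683]
tool_rot: [3.142, 0.001, -0.089]
contact_force: [-0.2, -0.2, -6.1]
opening: 0.0155
grip_force: 40.0
time: 4.92
tool_pos: [0.5504, -0.0306, 0.1653]
tool_rot: [3.14, -0.012, -0.089]
contact_force: [1.2, -0.6, -4.6]
opening: 0.0155
grip_force: 40.0
time: 5.17
tool_pos: [0.549, -0.0304, 0.2125]
tool_rot: [3.141, -0.008, -0.089]
contact_force: [1.5, 0.0, -5.2]
opening: 0.0157
grip_force: 40.0
{'time': 5.1667, 'qpos': array([-1.94707933e-01,  4.01239823e-01,  1.49757988e+00, -1.02515816e-04,
        1.23504562e+00,  1.46531774e+00]), 'qvel': array([-0.00054516,  0.0448269 ,  0.0718947 ,  0.00021245, -0.08594133,
        0.00087212]), 'joint_efforts': array([ 3.47606116e-02, -4.70385540e+01, -2.39451456e+01, -3.22657161e-05,
        1.23864625e+00, -5.14066574e-03]), 'tool_pos': array([ 0.54896439, -0.03041842,  0.21250726]), 'tool_rot': array([ 3.14068257, -0.00767416, -0.08919245]), 'contact_force': array([ 1.45841109,  0.03842257, -5.16845891]), 'torque': array([ 0.02459717, -0.11901183, -0.04324468]), 'grip_force': 39.9988728761673, 'opening': 0.015703666383712907}
```

View pics/l.png

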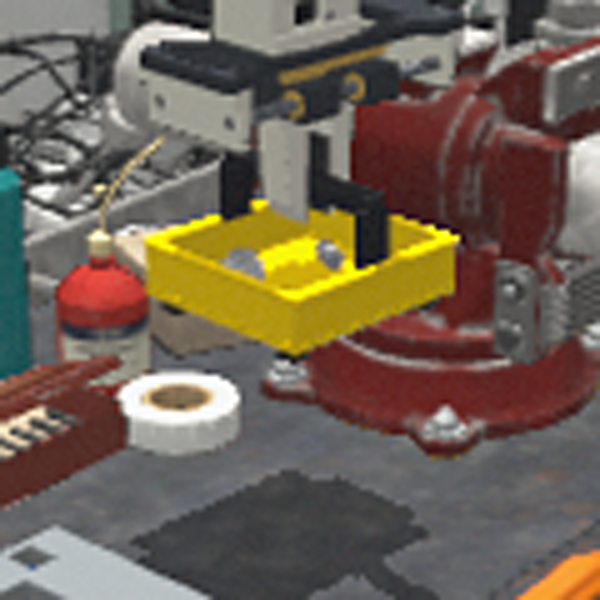

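The tray is held level with both parts inside. Next I carry it over the frame.

```bash
python3 -c "
from h import *
print(shift([.5355,.2214,.13]))"
```

```text
[-0.03516106 -0.24956833  0.07972112]
```

```bash
python3 -m jog '[[[-1,-0.003,-0.02,0,-0.01],[-1,-0.008,-0.055,0,-0.02],[-1,-0.013,-0.09,0,-0.03],[-1,-0.018,-0.125,0,-0.04],[-1,-0.022,-0.16,0,-0.048]]]'; python3 -m jog '[[[-1,-0.004,-0.035,0,0],[-1,-0.007,-0.065,0,0],[-1,-0.008,-0.085,0,0],[-1,-0.008,-0.09,0,0],[-1,-0.008,-0.09,0,0]]]';python3 -m jog '[[[-1,0,0,0.02,0],[-1,0,0,0.04,0],[-1,0,0,0.06,0],[-1,0,0,0.07,0],[-1,0,0,0.07,0]]]';python3 -c "
from h import *
print(shift([.5355,.2214,.13]),robot.observe()['tool_rot'])"
```

```text
time: 5.63
tool_pos: [0.5378, 0.1325, 0.206]
tool_rot: [3.141, 0.004, -0.041]
contact_force: [1.3, 0.8, -5.2]
opening: 0.0157
grip_force: 40.0
time: 6.05
tool_pos: [0.5339, 0.2228, 0.2061]
tool_rot: [3.14, 0.004, -0.039]
contact_force: [-0.2, -0.9, -5.6]
opening: 0.0157
grip_force: 40.0
time: 6.47
tool_pos: [0.5333, 0.2198, 0.1352]
tool_rot: [3.139, 0.007, -0.042]
contact_force: [-1.4, -0.8, -6.5]
opening: 0.0161
grip_force: 40.0
[ 0.00218266 -0.00171697  0.00515612] [ 3.1390194   0.00674715 -0.04248115]
```

```bash
python3 -m jog '[[[-1,0.002,-0.0015,0.003,0],[-1,0.002,-0.0015,0.005,0],[-1,0.002,-0.0015,0.005,0],[-1,0.002,-0.0015,0.005,0]]]';python3 - <<'E'
from h import *;import cv2
print(shift([.5355,.2214,.13]),robot.observe()['tool_rot'])
im=robot.read_camera("scene")[:,:,::-1];u,v=proj("scene",[.5,.22,.09]).astype(int)
cv2.imwrite("pics/d.png",cv2.resize(im[max(v-60,0):v+45,u-70:u+70],(800,600),interpolation=cv2.INTER_CUBIC))
E
```

```text
time: 6.8
tool_pos: [0.5377, 0.223, 0.1345]
tool_rot: [-3.141, -0.001, -0.041]
contact_force: [-0.2, 0.0, -6.6]
opening: 0.0154
grip_force: 40.0
[-0.00211421  0.001668    0.00447435] [-3.14130318e+00 -1.41944613e-03 -4.11858219e-02]
```

View pics/d.png

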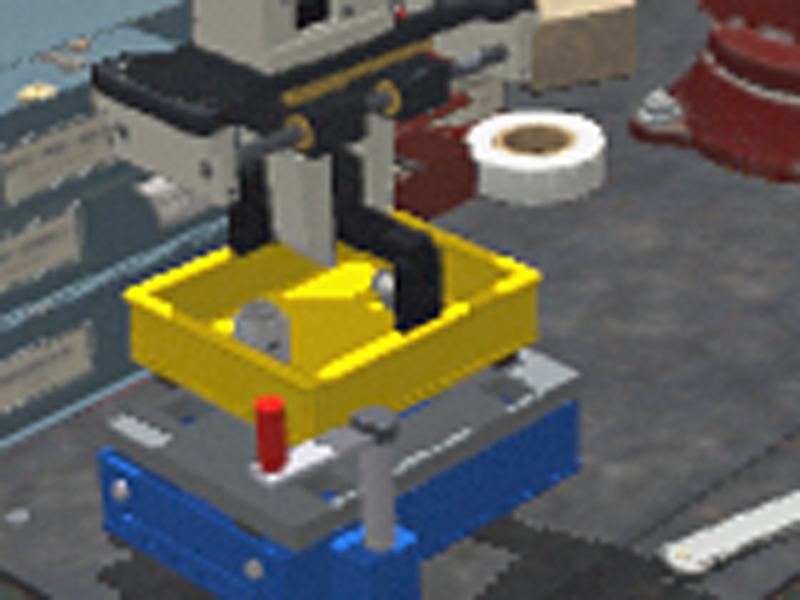

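The tray hovers level over the frame, lugs just above it. I let it settle and read again.

```bash
python3 -m jog '[[[-1,0,0,0,0],[-1,0,0,0,0],[-1,0,0,0,0],[-1,0,0,0,0],[-1,0,0,0,0]]]';python3 -c "
from h import *
print(shift([.5355,.2214,.13]))"
```

```text
time: 7.27
tool_pos: [0.5372, 0.223, 0.1337]
tool_rot: [3.142, -0.0, -0.041]
contact_force: [-0.1, 0.2, -5.8]
opening: 0.0158
grip_force: 40.0
[-0.00164315  0.00162563  0.00374536]
```

```bash
python3 -m jog '[[[-1,-0.0015,0.0015,0.003,0],[-1,-0.0015,0.0015,0.006,0],[-1,-0.0015,0.0015,0.009,0],[-1,-0.0015,0.0015,0.009,0],[-1,-0.0015,0.0015,0.009,0]]]'; python3 -m jog '[[[-1,0,0,0.001,0],[-1,0,0,0.002,0],[-1,0,0,0.003,0],[-1,0,0,0.003,0],[-1,0,0,0.003,0]]]'
```

```text
time: 7.68
tool_pos: [0.5354, 0.2214, 0.1243]
tool_rot: [3.141, 0.001, -0.041]
contact_force: [0.3, -1.1, -5.2]
opening: 0.0157
grip_force: 40.0
time: 8.1
tool_pos: [0.5356, 0.2215, 0.1216]
tool_rot: [3.141, 0.0, -0.041]
contact_force: [0.7, 0.1, -5.5]
opening: 0.0156
grip_force: 40.0
```

```bash
python3 -m jog '[[[-1,0,0,0.001,0],[-1,0,0,0.002,0],[-1,0,0,0.002,0],[-1,0,0,0.002,0]]]'; python3 -m jog '[[[-1,0,0,0.001,0],[-1,0,0,0.0015,0],[-1,0,0,0.0015,0],[-1,0,0,0.0015,0]]]'
```

```text
time: 8.43
tool_pos: [0.5356, 0.2215, 0.1196]
tool_rot: [3.141, 0.0, -0.041]
contact_force: [-0.5, -1.0, -5.8]
opening: 0.0158
grip_force: 40.0
time: 8.77
tool_pos: [0.5356, 0.2215, 0.1181]
tool_rot: [3.141, 0.0, -0.041]
contact_force: [0.8, 0.8, -5.2]
opening: 0.0154
grip_force: 40.0
```

Already 2 mm below the standing height with no contact force, so the lugs are entering the sockets.

```bash
python3 -m jog '[[[-1,0,0,0.001,0],[-1,0,0,0.002,0],[-1,0,0,0.002,0],[-1,0,0,0.002,0]]]'; python3 -m jog '[[[-1,0,0,0.001,0],[-1,0,0,0.002,0],[-1,0,0,0.002,0],[-1,0,0,0.002,0]]]'; python3 -m jog '[[[-1,0,0,0.001,0],[-1,0,0,0.002,0],[-1,0,0,0.002,0],[-1,0,0,0.002,0]]]'
```

```text
time: 9.1
tool_pos: [0.5355, 0.2215, 0.1161]
tool_rot: [3.141, 0.0, -0.041]
contact_force: [0.1, 0.5, -5.9]
opening: 0.0156
grip_force: 40.0
time: 9.43
tool_pos: [0.5356, 0.2215, 0.1141]
tool_rot: [3.141, 0.0, -0.041]
contact_force: [0.5, -0.3, -5.3]
opening: 0.0155
grip_force: 40.0
time: 9.77
tool_pos: [0.5356, 0.2215, 0.1121]
tool_rot: [3.141, 0.0, -0.041]
contact_force: [0.3, -0.4, -6.0]
opening: 0.0156
grip_force: 40.0
```

```bash
python3 -m jog '[[[-1,0,0,0.0005,0],[-1,0,0,0.001,0],[-1,0,0,0.001,0]]]'; python3 -m jog '[[[-1,0,0,0.0005,0],[-1,0,0,0.001,0],[-1,0,0,0.001,0]]]'
```

```text
time: 10.02
tool_pos: [0.5356, 0.2215, 0.1111]
tool_rot: [3.141, 0.0, -0.041]
contact_force: [-0.7, -0.0, -6.1]
opening: 0.0159
grip_force: 40.0
time: 10.27
tool_pos: [0.5357, 0.2215, 0.1102]
tool_rot: [3.142, -0.0, -0.041]
contact_force: [-0.0, -0.1, -5.1]
opening: 0.0154
grip_force: 40.0
```

```bash
python3 -m jog '[[[-1,0,0,0.0005,0],[-1,0,0,0.0005,0],[-1,0,0,0.0005,0]]]'; python3 -m jog '[[[-1,0,0,0.0005,0],[-1,0,0,0.0005,0],[-1,0,0,0.0005,0]]]'
```

```text
time: 10.52
tool_pos: [0.5357, 0.2215, 0.1102]
tool_rot: [-3.142, -0.0, -0.041]
contact_force: [-1.9, -0.8, 0.6]
opening: 0.0156
grip_force: 40.0
time: 10.77
tool_pos: [0.5357, 0.2215, 0.1102]
tool_rot: [-3.142, -0.001, -0.041]
contact_force: [-3.7, -1.4, 5.4]
opening: 0.0159
grip_force: 40.0
```

The tray is seated: TCP z matches 0.1102 and I am pressing with about 11 N. I release, rise, and locate the pin from the scene camera.

```bash
python3 -m jog '[[[-1,0,0,-0.001,0],[0,0,0,-0.001,0],[1,0,0,-0.001,0],[1,0,0,-0.001,0],[1,0,0,-0.001,0]]]'; python3 -m jog '[[[1,0,0,0,0],[1,0,0,0,0],[1,0,0,0,0]]]';python3 -m jog '[[[1,0,0,-0.03,0],[1,0,0,-0.07,0],[1,0,0,-0.1,0],[1,0,0,-0.1,0],[1,0,0,-0.1,0]]]'; python3 - <<'E'
from h import *;import cv2
from scipy.optimize import least_squares
im=robot.read_camera("scene")[:,:,::-1];u,v=proj("scene",[.5,.22,.09]).astype(int)
cv2.imwrite("pics/r.png",cv2.resize(im[max(v-60,0):v+45,u-70:u+70],(800,600),interpolation=cv2.INTER_CUBIC))
for n,i in(("scene",im),("top",cv2.imread("pics/t.png"))):
  h=cv2.cvtColor(i,cv2.COLOR_BGR2HSV);m=((h[...,0]<8)|(h[...,0]>172))&(h[...,1]>150)&(h[...,2]>90)
  q=proj(n,[.463,.326,.11]);yy,xx=np.nonzero(m);k=np.hypot(xx-q[0],yy-q[1])<12
  print(n,q,xx[k].mean(),yy[k].mean(),k.sum(),xx[k].min(),xx[k].max(),yy[k].min(),yy[k].max())
  if n=="scene": print(ray(n,xx[k].mean(),yy[k].mean(),.1105))
  else: print(ray(n,xx[k].mean(),yy[k].mean(),.118))
E
```

```text
time: 11.18
tool_pos: [0.536, 0.2216, 0.1104]
tool_rot: [-3.141, -0.001, -0.041]
contact_force: [0.0, -0.1, 0.5]
opening: 0.0378
grip_force: 0.0
time: 11.43
tool_pos: [0.5357, 0.2215, 0.1102]
tool_rot: [3.142, -0.0, -0.041]
contact_force: [-0.7, -0.1, -0.0]
opening: 0.0574
grip_force: 0.0
time: 11.85
tool_pos: [0.5366, 0.2218, 0.2122]
tool_rot: [-3.14, -0.004, -0.041]
contact_force: [-0.0, 0.7, -0.9]
opening: 0.0893
grip_force: 0.0
scene [168.31788094 243.23292132] 166.91379310344828 242.13793103448276 58 165 169 236 249
[0.46835782 0.3252985  0.1105    ]
top [117.07594999 189.69803209] 115.42105263157895 188.68421052631578 19 113 118 187 190
[0.46457977 0.32862487 0.118     ]
```

View pics/r.png

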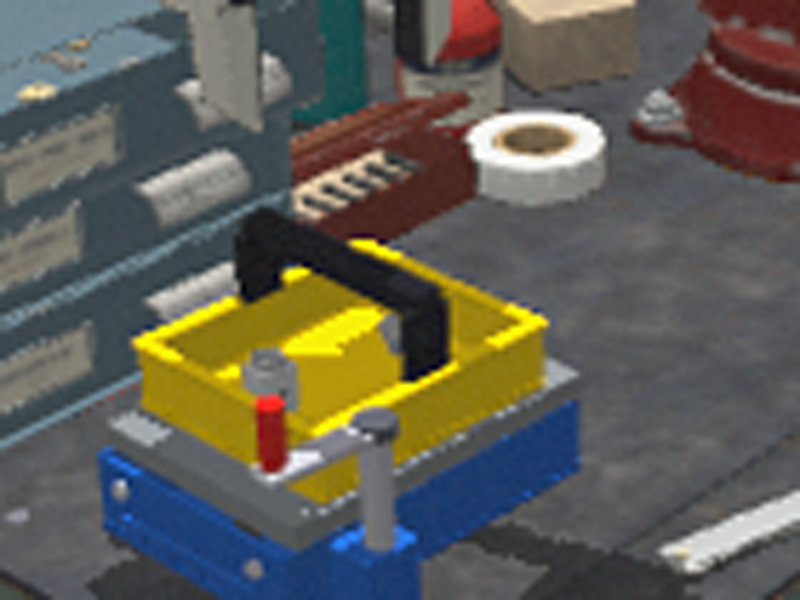

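The tray sits flush with the button still open. The pin is near (0.466, 0.327). I'll cage it loosely with the fingers at 45° and sweep.

```bash
python3 -m jog '[[[-0.35,-0.015,-0.02,0,-0.12],[-0.35,-0.03,-0.04,0,-0.24],[-0.35,-0.045,-0.06,0,-0.36],[-0.35,-0.06,-0.08,0,-0.48],[-0.35,-0.074,-0.1025,0,-0.6]]]'; python3 -m jog '[[[-0.35,0,0,0,-0.1],[-0.35,0,0,0,-0.185],[-0.35,0,0,0,-0.185],[-0.35,0,0,0,-0.185],[-0.35,0,0,0,-0.185]]]'; python3 -m jog '[[[-0.35,0,0,0.02,0],[-0.35,0,0,0.03,0],[-0.35,0,0,0.03,0],[-0.35,0,0,0.03,0],[-0.35,0,0,0.03,0]]]';python3 -c "
from h import *
print(shift([.466,.327,.112]))"
```

```text
time: 12.32
tool_pos: [0.4643, 0.327, 0.2081]
tool_rot: [-3.141, 0.004, 0.564]
contact_force: [0.6, -0.1, 0.3]
opening: 0.063
grip_force: 0.0
time: 12.73
tool_pos: [0.4657, 0.3265, 0.2091]
tool_rot: [-3.141, 0.002, 0.741]
contact_force: [0.1, -0.6, 0.5]
opening: 0.0316
grip_force: 0.0
time: 13.15
tool_pos: [0.4663, 0.3269, 0.1806]
tool_rot: [3.141, -0.0, 0.743]
contact_force: [-0.4, -0.8, 1.4]
opening: 0.03
grip_force: 0.0
[-0.00018192 -0.00022357  0.06859836]
```

```bash
python3 -m jog '[[[-0.35,0,0,0.015,0],[-0.35,0,0,0.03,0],[-0.35,0,0,0.045,0],[-0.35,0,0,0.05,0],[-0.35,0,0,0.05,0]]]'; python3 -m jog '[[[-0.35,0,0,0.007,0],[-0.35,0,0,0.014,0],[-0.35,0,0,0.018,0],[-0.35,0,0,0.018,0]]]'; python3 - <<'E'
from h import *;import cv2
im=robot.read_camera("scene")[:,:,::-1];u,v=proj("scene",[.47,.3,.12]).astype(int)
cv2.imwrite("pics/p.png",cv2.resize(im[max(v-45,0):v+30,u-50:u+50],(800,600),interpolation=cv2.INTER_CUBIC))
E
```

```text
time: 13.57
tool_pos: [0.4656, 0.3267, 0.1296]
tool_rot: [-3.141, 0.002, 0.743]
contact_force: [0.0, -0.6, 0.2]
opening: 0.0299
grip_force: 0.0
time: 13.9
tool_pos: [0.4656, 0.3268, 0.1114]
tool_rot: [-3.141, 0.001, 0.744]
contact_force: [-0.2, 1.0, -0.7]
opening: 0.0299
grip_force: 0.0
```

View pics/p.png

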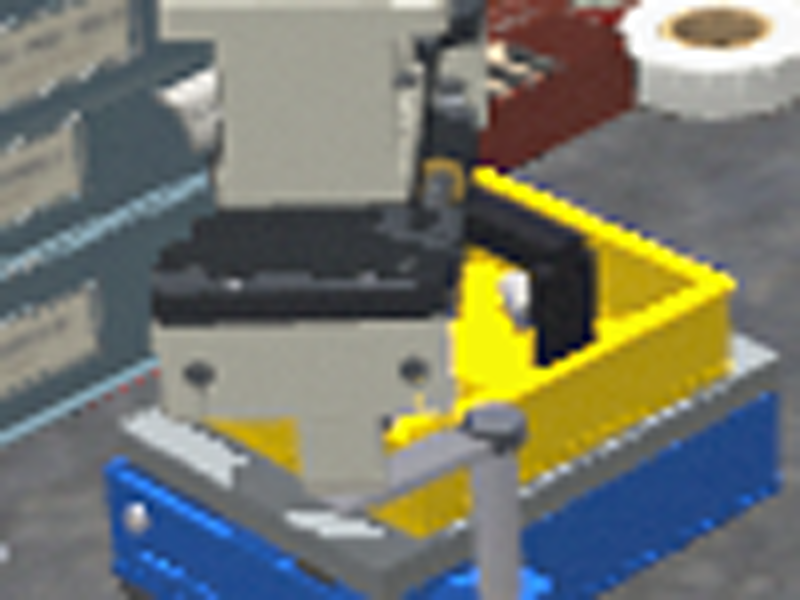

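The near finger stands behind the pin, so it is caged. I sweep it along the arc.

```bash
python3 -m jog '[[[-0.35,0.001,0.005,0,0],[-0.35,0.003,0.01,0,0],[-0.35,0.005,0.015,0,0],[-0.35,0.007,0.02,0,0],[-0.35,0.009,0.026,0,0]]]'; python3 -m jog '[[[-0.35,0.001,0.005,0,0],[-0.35,0.002,0.01,0,0],[-0.35,0.002,0.015,0,0],[-0.35,0.002,0.02,0,0],[-0.35,0.001,0.025,0,0]]]'; python3 -m jog '[[[-0.35,-0.001,0.004,0,0],[-0.35,-0.003,0.008,0,0],[-0.35,-0.005,0.012,0,0],[-0.35,-0.007,0.016,0,0],[-0.35,-0.008,0.018,0,0]]]'
```

```text
time: 14.37
tool_pos: [0.4909, 0.3139, 0.1124]
tool_rot: [3.141, -0.001, 0.744]
contact_force: [-1.4, 1.7, 0.2]
opening: 0.03
grip_force: 1.1
time: 14.78
tool_pos: [0.5082, 0.2956, 0.1121]
tool_rot: [3.141, 0.0, 0.744]
contact_force: [-1.5, 3.2, 0.1]
opening: 0.0296
grip_force: 0.7
time: 15.2
tool_pos: [0.5141, 0.2768, 0.1121]
tool_rot: [3.142, 0.001, 0.744]
contact_force: [-1.1, 0.8, -0.7]
opening: 0.0305
grip_force: 0.7
```

```bash
python3 -m jog '[[[-0.35,-0.002,0.003,0,0],[-0.35,-0.004,0.005,0,0],[-0.35,-0.005,0.0065,0,0],[-0.35,-0.005,0.0065,0,0]]]'; python3 -m jog '[[[-0.35,0,-0.006,0,0],[-0.35,0,-0.006,0,0],[-0.35,0,-0.006,-0.03,0],[-0.35,0,-0.006,-0.07,0],[-0.35,0,-0.006,-0.1,0]]]';  python3 -m jog '[[[-0.35,0.02,-0.02,-0.04,0],[-0.35,0.02,-0.04,-0.04,0],[-0.35,0.02,-0.08,-0.04,0],[-0.35,0.02,-0.12,-0.04,0],[-0.35,0.02,-0.12,-0.04,0]]]'; python3 - <<'E'
from h import *;import cv2
im=robot.read_camera("scene")[:,:,::-1];u,v=proj("scene",[.5,.25,.1]).astype(int)
cv2.imwrite("pics/e.png",cv2.resize(im[max(v-45,0):v+45,u-60:u+60],(800,600),interpolation=cv2.INTER_CUBIC))
h=cv2.cvtColor(im,cv2.COLOR_BGR2HSV);m=((h[...,0]<8)|(h[...,0]>172))&(h[...,1]>150)&(h[...,2]>90)
q=proj("scene",[.508,.275,.1105]);yy,xx=np.nonzero(m);k=np.hypot(xx-q[0],yy-q[1])<14
p=ray("scene",xx[k].mean(),yy[k].mean(),.1105);d=p-[.458,.2775,.1105];print(p,k.sum(),np.hypot(*d[:2]),np.arctan2(d[0],d[1])-.041)
E
```

```text
time: 15.53
tool_pos: [0.5148, 0.2689, 0.1122]
tool_rot: [3.141, 0.001, 0.744]
contact_force: [0.3, -0.1, 0.2]
opening: 0.0301
grip_force: 0.0
time: 15.95
tool_pos: [0.5108, 0.2741, 0.2143]
tool_rot: [3.141, -0.0, 0.744]
contact_force: [1.0, 0.3, 1.3]
opening: 0.0296
grip_force: 0.0
time: 16.37
tool_pos: [0.4395, 0.3803, 0.2526]
tool_rot: [-3.139, -0.0, 0.75]
contact_force: [-0.8, 0.3, -0.2]
opening: 0.0299
grip_force: 0.0
[0.51225663 0.27317226 0.1105    ] 47 0.05442895736337997 1.6093920657823328
```

View pics/e.png

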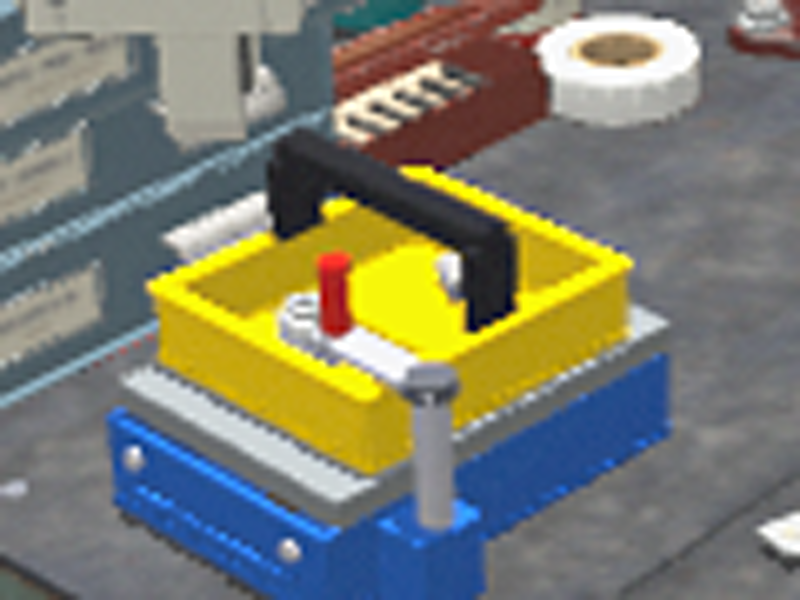

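The button lies over the tray's rim, parallel to the handle (about 1.55 rad). The tray is flush with both parts inside, and the gripper is clear.

```bash
python3 -m jog '[[[-0.35,0,0,0,0],[-0.35,0,0,0,0],[-0.35,0,0,0,0]]]'; python3 -c "
from cell import robot
print(robot.hand_in())"
```

```text
time: 16.67
tool_pos: [0.445, 0.3748, 0.252]
tool_rot: [3.141, 0.0, 0.742]
contact_force: [0.4, 0.6, 0.4]
opening: 0.0298
grip_force: 0.0
the job is handed in; nothing more can be done
None
```

I seated the tray in the docking frame, pressing with about 11 N at most, turned the button to about 1.55 rad over its rim with both parts still inside, and handed the job in at 16.7 s; the hand-in returned no verdict.

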